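# Load the reagent dock so the bottle holds its presence lever down

### The arm

A 7-joint arm with a two-finger parallel gripper is mounted at the origin on a cart in front of the work surface, level with it; the furniture and walls round the work are solid. World frame = base frame: x ahead of the robot, y to its left, z up, the work surface at z = 0. Lengths are in mm, angles in rad, forces in N, time in s.
With the tool pointing down it reaches from about 400 to 875 mm from the base axis. Payload 4.4 kg.
Tool frame: the origin (TCP) lies at the very end of the fingers, on their centre line; the grasp point (between the pads) lies 19 mm behind it; z points along the fingers, y is the line along which they close (so a half turn about z gives the same grasp; the last joint's range is limited). The gripper opens to 85 mm and grips with 20 to 120 N. Pads are 22 mm wide; open, the fingers measure 114 mm over their backs; the gripper's body (76 mm by 85 mm) begins 54 mm behind the grasp point. The pads swing forward as they close: fully open they stand 13 mm farther back than shut.
Start: joints at [-1.239, 0.628, 0.038, 1.517, -0.027, 0.996, -0.02], TCP at [251.782, 599.269, 231.313] pointing down, gripper open.
Joint ranges: [-3.06, 3.06], [-0.37, 2.12], [-1.25, 1.32], [0.18, 2.47], [-1.1, 4.24], [0.23, 1.98], [-2.94, 2.94]. Speed limits (rad/s): [2.57, 2.57, 3.14, 3.14, 3.14, 3.14, 3.14].

### API

Orientations are given as [roll, pitch, yaw] about the fixed x, y, z axes, in that order (R = Rz(yaw) Ry(pitch) Rx(roll)).
In Python, from cell import monitor, viewer, workorder gives the robot as it stands.
- The arm moves only by the tool arm_command, never from a script. Its argument "series" is one flat list of numbers, 5 for each row, row after row: the opening in per cent of the stroke, from 0 (shut) to 100 (fully open), then the shift along the tool's x, y, z in cm, then the turn about the tool's z in degrees. In form: [claw, x, y, z, roll, claw, x, y, z, roll, ...]. A call has exactly 5 rows; each row is the pose to reach, as a shift and turn from the pose commanded when the call began, along the tool's axes at that moment; what a row does not reach only later rows make up. A row lasts 1/12 s, in which the tool goes at most 41.7 mm and 7.16 degrees, less where a joint would pass 70% of its speed; a pose out of reach is approached as far as the arm can. A call with a gripper value outside its range is refused whole. The fingers move at their own pace and stop on an object; the grip force is fixed at half the most. Time passes only in rows, so rows that repeat a pose let the fingers close, or fill a call up. It gives the time, the measured TCP pose, the force, the opening and the grip force at its end, in the units of the state.
- monitor.read_state(): the state, without advancing time (a new reading comes with each control period).
- viewer.get_image(name): name is "side" or "top"; returns (picture, depth): 420x560x3 uint8, red, green, blue; 420x560 float32, mm along the optical axis (not along the pixel's ray), 0 where there is no reading.
- viewer.camera_model(name): a dict with "mtx" (3x3 intrinsics, pixels), "R" (3x3) and "t" (3): a world point X has camera coordinates R X + t. Camera axes: x right, y down, z forward; pixel columns grow to the right and rows downward; lengths in mm; the calibration is good to about 2 mm. A picture is of the moment at which its call begins. camera_model takes no time and is no camera call.
- workorder.finish_job(): hands the job in; it is judged then, once.
The state is a dict: "clock": time; "qpos": joint angles; "qd": joint speeds; "tau": joint torques, N m; "eef_pos": TCP position; "tool_rot": TCP orientation; "force": force on the tool from outside, world axes, zero at the start; "torque": the same for the moment, N m; "width": finger opening in mm; "gripper_force": force on a finger pad.
Only numpy, scipy, OpenCV 4.12 (cv2) and the standard library are available. Lean on these libraries where they do the work, as an engineer would, in place of code of your own. Each camera call takes 0.05 s, during which the arm holds its last target. There are 200 camera calls.

### The job

Load the brown bottle with the black cap that stands out in front on the worktop (not the one at the back by the pipette stand) into the grey reagent dock: stand it upright on the ring printed on the dock's floor, so that the edge of its foot holds the orange presence-switch lever pressed down, and let go of it. Set it down rather than dropping it, and leave the clear, blue-capped bottle where it stands.

Things in the scene. Friction and masses are not known exactly. Their poses are not given: they have to be found in the camera images.
- bottle_amber: Bottle to load: brown glass, white label, black screw cap; 108 mm high, body straight, 50 mm in diameter up to 69 mm, then narrowing to the cap (37 mm, at the top): best gripped round the body at about 60 mm height; weighs 0.14 to 0.23 kg. Loose, stands upright at the start; origin at the centre of its underside, z up along its axis. Its yaw does not matter.
- dock: Grey dock, fixed. Origin: nest centre at worktop height; z up; +x to the black switch housing (38 wide, 22 high, ends at x=+86 mm). Nest 84x84 mm inside, floor at z=12 mm, walls 5 mm thick up to z=22. Blue 56 mm ring round x=y=0 marks the bottle's place. The orange lever's end roller (8 mm dia, 12 wide) is at x=+15, y=0, top at z=31 when raised; a bottle within 10 mm of the ring presses it.
- switch_lever (a joint): Angle (rad) of the orange spring lever of the dock's presence switch, 48 mm long, hinged across the dock at x = +60 mm: 0 raised (free), about 0.40 with the roller pressed flush with the nest floor, 0.45 at its stop. It springs back when freed; pressing it takes about 0.3 N at the roller.
- bottle_tris: Bystander: clear bottle with a white label and a blue screw cap, 56 mm in diameter, 98 mm high; loose, stands upright; origin at the centre of its underside. Leave it alone. The two bottles stand at least 90 mm apart between centres, either may be the nearer one to the dock.
Things that resemble listed ones, but are neither listed nor needed, are in the scene too. Of the things that look like the dock, the larger one is meant.

How it is judged:
By the outcome, as a careful person would: the job done as asked, in the order asked, and still so for the second after the job is handed in, with the robot touching nothing.
It also fails if it takes over 32 s, if anything falls off the work surface, if the arm or the gripper's body presses on something with over 40 N, if the wrist force passes 120 N, or if a joint passes its speed limit or range.

## Working session

There is one attempt and no reset: what is moved stays moved. The work goes in short steps, Python scripts to look and compute and a tool call to move; the robot and the scene stay as the last step left them, time stands still between calls to the robot, and variables do not carry over. Pictures are saved under pics/ and viewed, at most 10 in all, crops included, and the job is handed in when it is done.

Besides the shell and the picture viewer there is one more tool, called after ">>>" in YAML: its name, and indented under it one key for each argument. arm_command: Moves the arm, as the interface text tells. Its arguments: {"type":"object","properties":{"series":{"type":"array","items":{"type":"number"}}},"required":["series"]}

```bash
mkdir -p pics
cat > h.py <<'E'
import numpy as np, cv2
from cell import monitor, viewer, workorder
def grab(name,tag):
    p,d=viewer.get_image(name); cv2.imwrite(f'pics/{tag}.png',cv2.cvtColor(p,cv2.COLOR_RGB2BGR)); np.savez(f'pics/{tag}.npz',p=p,d=d); return p,d
def ray(name,u,v,z):
    m=viewer.camera_model(name);R=np.array(m['R']);t=np.array(m['t']);K=np.array(m['mtx'])
    c=-R.T@t; r=R.T@np.linalg.inv(K)@[u,v,1]; return c+r*(z-c[2])/r[2]
def pts(name,d):
    m=viewer.camera_model(name);R=np.array(m['R']);t=np.array(m['t']);K=np.array(m['mtx'])
    v,u=np.mgrid[:420,:560]; P=np.stack([u,v,np.ones_like(u)],-1)@np.linalg.inv(K).T*d[...,None]
    return (P-t)@R
E
python3 - <<'E'
from h import *
for n in('top','side'):
    p,d=grab(n,n+'0'); m=viewer.camera_model(n); print(n,np.round(-np.array(m['R']).T@m['t']),np.round(m['R'],2).tolist(),np.array(m['mtx']).tolist(),(d==0).mean())
s=monitor.read_state();print(s)
E
```

```text
top [ 375.   20. 1211.] [[-0.01, -1.0, 0.0], [-0.99, 0.01, -0.11], [0.11, -0.0, -0.99]] [[473.5886704174652, 0.0, 280.0082838550229], [0.0, 473.5886704174652, 203.58540677754016], [0.0, 0.0, 1.0]] 0.004034863945578232
side [ 292. -781.  653.] [[0.97, -0.23, 0.02], [-0.12, -0.59, -0.8], [0.2, 0.77, -0.6]] [[408.2801818166071, 0.0, 283.201380645327], [0.0, 408.2801818166071, 213.16070436416487], [0.0, 0.0, 1.0]] 0.004077380952380952
{'clock': 0.1, 'qpos': array([-1.23880333,  0.62928819,  0.03846961,  1.51824218, -0.02697473,
        0.99633361, -0.01998467]), 'qd': array([ 6.58293891e-04, -1.52404253e-03,  2.74282991e-04, -4.11882744e-03,
        3.57369397e-04,  7.31750288e-05,  3.52637514e-04]), 'tau': array([ 3.71224756e-03, -5.64537871e+01,  1.23041544e+00, -1.93975425e+01,
        1.11868110e-02,  5.38479697e-03,  1.31408356e-05]), 'eef_pos': array([251.57461323, 598.73309071, 230.46739016]), 'tool_rot': array([-3.13984076e+00,  5.50818782e-05,  2.74380926e+00]), 'force': array([ 0.06007253,  0.5300924 , -0.06736577]), 'torque': array([-0.01241916, -0.02965953,  0.05313961]), 'gripper_force': 0.0, 'width': 85.34735933335995}
```

View pics/top0.png

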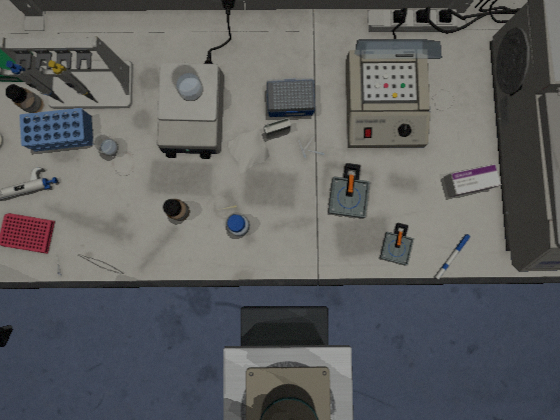

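View pics/side0.png

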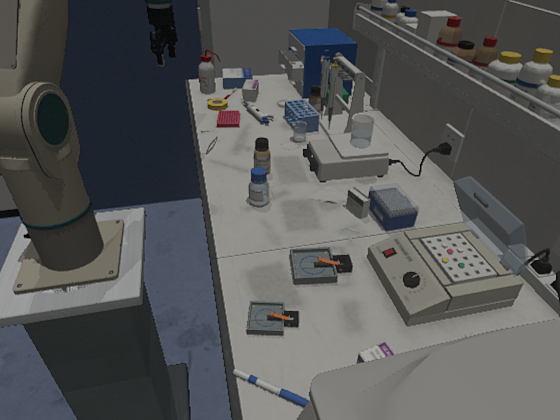

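The top view shows two brown bottles with black caps. The one at (175,209) stands out in front on the worktop, so it is the target; the one at (18,95) is by the pipette stand. The blue-capped bystander is at (237,224). There are two docks: the larger at (349,195) is meant, and the one at (397,247) is smaller. The side view shows the same target at (262,155), bystander at (259,187) and docks at (314,265) and (267,318). Next I measure these and confirm with a crop.

Run:
```python
from h import *
T=np.load('pics/top0.npz');S=np.load('pics/side0.npz')
for n,D in(('top',T),('side',S)):
    P=pts(n,D['d']); hsv=cv2.cvtColor(D['p'],cv2.COLOR_RGB2HSV)
    boxes={'top':dict(amber=(155,190,195,230),tris=(220,205,255,245),big=(318,155,378,225),small=(375,218,420,270)),'side':dict(amber=(245,132,280,182),tris=(240,162,278,212),big=(280,240,360,292),small=(240,295,305,340))}[n]
    for k,(a,b,c,e) in boxes.items():
        sub=P[b:e,a:c]; h=hsv[b:e,a:c]; z=sub[...,2]
        if k in('amber','tris'):
            m=z>20; q=sub[m]; top=q[q[:,2]>np.percentile(q[:,2],98)-6]
            print(n,k,'zmax',q[:,2].max().round(),'cap mid',((top.max(0)+top.min(0))/2).round(1),'ext',np.ptp(top,axis=0).round(), 'all',q.min(0).round(),q.max(0).round())
            if n=='top':
                # cap circle in image
                mm=(m&(z>top[:,2].mean()-6)).astype(np.uint8); cs,_=cv2.findContours(mm,0,2); cc=max(cs,key=cv2.contourArea); (u,v),r=cv2.minEnclosingCircle(cc); print('  ray cap',ray('top',u+a,v+b,108 if k=='amber' else 98).round(1),'diam',2*r*1100/473)
        else:
            o=(h[...,0]>4)&(h[...,0]<18)&(h[...,1]>150)&(h[...,2]>90); q=sub[o]
            far=q; print(n,k,'orange n',o.sum(),'min',q.min(0).round(),'max',q.max(0).round())
            dark=(h[...,2]<45); vv,uu=np.nonzero(dark); print('  dark world',np.median(sub[dark],axis=0).round())
            m=((z>14)&(z<30)&~o&(h[...,2]>=45)).astype(np.uint8)if 0 else ((z>8)&(z<60)).astype(np.uint8)
            w=sub[m>0]; r=cv2.minAreaRect(w[:,:2].astype(np.float32)); print('  rect',np.round(r[0],1),np.round(r[1],1),round(r[2],1))
            print('  z pct',np.percentile(w[:,2],[5,25,50,75,95]).round())
p=cv2.cvtColor(T['p'],cv2.COLOR_RGB2BGR); q=cv2.cvtColor(S['p'],cv2.COLOR_RGB2BGR)
A=cv2.resize(p[150:230,150:260],(400,290),interpolation=2);B=cv2.resize(p[150:275,315:425],(400,454),interpolation=2)
A=cv2.copyMakeBorder(A,0,164,0,0,0);cv2.imwrite('pics/crop.png',np.hstack([A,B]))
```

```text
top amber zmax 1211.0 cap mid [443.7 154.5 659.1] ext [ 137.  270. 1104.] all [375.  20.  21.] [ 519.  291. 1211.]
  ray cap [481.3 256.4 108. ] diam 0.00046511626731994196
top tris zmax 1211.0 cap mid [424.4  78.8 655.3] ext [  98.  119. 1112.] all [375.  20.  22.] [ 482.  147. 1211.]
  ray cap [407.9 128.8  98. ] diam 0.00046511626731994196
top big orange n 74 min [ 537. -173.   -0.] max [ 583. -157.   34.]
  dark world [ 581. -163.   18.]
  rect [ 549.8 -155.1] [182.5 117.4] 7.8
  z pct [10. 12. 15. 20. 25.]
top small orange n 43 min [ 403. -291.   -0.] max [ 434. -277.   24.]
  dark world [ 436. -283.   13.]
  rect [ 414.2 -285.5] [ 72.5 114.4] 73.2
  z pct [ 8. 10. 13. 16. 20.]
side amber zmax 653.0 cap mid [ 401.3 -245.8  378.3] ext [ 219. 1071.  549.] all [ 292. -781.   20.] [515. 290. 653.]
side tris zmax 653.0 cap mid [ 382.7 -321.4  373.3] ext [182. 920. 559.] all [ 292. -781.   20.] [515. 269. 653.]
side big orange n 65 min [ 533. -172.    8.] max [ 579. -154.   32.]
  dark world [ 587. -166.   18.]
  rect [ 553.3 -149.6] [129.1 152.2] 81.7
  z pct [10. 12. 14. 20. 23.]
side small orange n 56 min [ 401. -293.    6.] max [ 434. -278.   24.]
  dark world [ 435. -286.   14.]
  rect [ 405.2 -282.7] [71.4 97.2] 74.8
  z pct [ 8. 10. 11. 16. 18.]
```

View pics/crop.png

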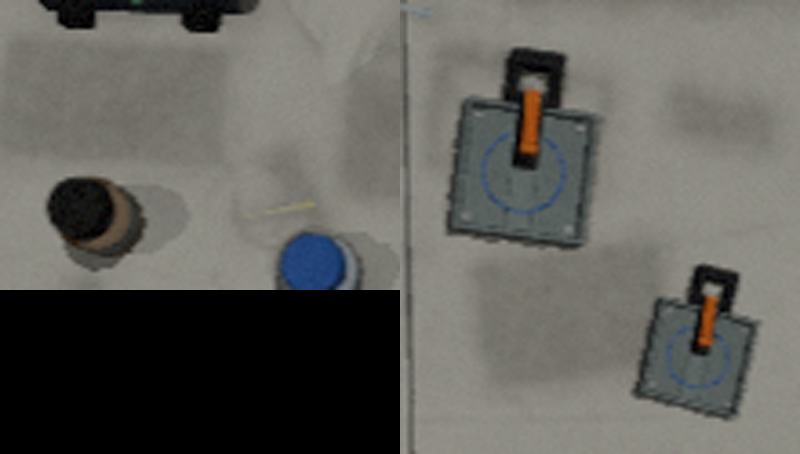

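The crop confirms it. On the left, the brown black-capped bottle stands alone at about (172,208), with the blue cap at (236,222). On the right, the larger dock's ring is at about (349,197), and the smaller look-alike is below it. Next I refine both positions with masks.

Run:
```python
from h import *
T=np.load('pics/top0.npz');S=np.load('pics/side0.npz')
def big(m):
    cs,_=cv2.findContours(m.astype(np.uint8),0,cv2.CHAIN_APPROX_NONE); return max(cs,key=cv2.contourArea)
for n,D in(('top',T),('side',S)):
    P=pts(n,D['d']); ok=D['d']>0
    for k,h,(a,b,c,e) in(('amber',108,(155,190,195,230) if n=='top' else (245,132,280,182)),('tris',98,(220,205,258,245) if n=='top' else (240,162,278,212))):
        sub=P[b:e,a:c]; o=ok[b:e,a:c]; z=sub[...,2]
        q=sub[o&(z>h-5)&(z<h+12)]; 
        print(n,k,'top z',np.median(q[:,2]).round(1),'n',len(q),'mid',((q.max(0)+q.min(0))/2).round(1),'ext',np.ptp(q,axis=0).round(1))
        if n=='top':
            (u,v),r=cv2.minEnclosingCircle(big(o&(z>h-12)&(z<h+12))); print('  ray',ray(n,u+a,v+b,h-3).round(1))
        body=sub[o&(z>20)&(z<62)]; print('  body',np.percentile(body,[2,98],axis=0).round(0).tolist())
        # algebraic fit of body circle of known radius
        from scipy.optimize import least_squares
        R=25 if k=='amber' else 28
        f=least_squares(lambda c:np.hypot(body[:,0]-c[0],body[:,1]-c[1])-R,q.mean(0)[:2],loss='soft_l1'); print('  fit',f.x.round(1),np.abs(f.fun).mean().round(2))
    a,b,c,e=(318,155,378,225) if n=='top' else (275,240,345,292)
    hsv=cv2.cvtColor(D['p'],cv2.COLOR_RGB2HSV)[b:e,a:c]
    blue=(hsv[...,0]>103)&(hsv[...,0]<125)&(hsv[...,1]>85)
    lab=cv2.cvtColor(D['p'],cv2.COLOR_RGB2LAB)[b:e,a:c,2].astype(float)
    blue=lab<np.percentile(lab,5)
    v,u=np.nonzero(blue); w=np.array([ray(n,x+a,y+b,12) for x,y in zip(u,v)])[:,:2]
    f=least_squares(lambda c:np.hypot(*(w-c).T)-28,np.median(w,axis=0),loss='soft_l1'); print(n,'ring',len(w),f.x.round(1),np.abs(f.fun).mean().round(2))
    # dock outer walls: points z 17..25 within 62mm of ring
    q=P[ok&(P[...,2]>18)&(P[...,2]<26)&(np.hypot(P[...,0]-f.x[0],P[...,1]-f.x[1])<68)][:,:2]
    print('  walls',len(q),cv2.minAreaRect(q.astype(np.float32)))
    sub=P[b:e,a:c]; hu=hsv
    o=(hu[...,0]>4)&(hu[...,0]<18)&(hu[...,1]>150)&(hu[...,2]>90)&ok[b:e,a:c]&(sub[...,2]>5)
    l=cv2.fitLine(sub[o][:,:2].astype(np.float32),2,0,.01,.01).ravel(); print('  lever dir deg',np.degrees(np.arctan2(l[1],l[0])).round(1),'orange min',sub[o].min(0).round(),sub[o].max(0).round())
# obstacles height along path
P=pts('top',T['d']);P=P[(T['d']>0)]
m=(P[:,2]>30)&(P[:,0]>300)&(P[:,0]<640)&(np.abs(P[:,1])<450)&(P[:,2]<600)
for y in range(-250,450,50):
    q=P[m&(P[:,1]>y)&(P[:,1]<y+50)]; print(y,len(q),q.min(0).round() if len(q) else '',q.max(0).round() if len(q) else '')
```

```text
top amber top z 109.1 n 210 mid [494.3 270.8 108.8] ext [35.8 38.1 10.7]
  ray [493.8 270.3 105. ]
  body [[469.0, 245.0, 23.0], [511.0, 271.0, 62.0]]
  fit [494.4 270.5] 0.36
top tris top z 98.9 n 225 mid [456.1 119.5  99.8] ext [39.9 38.  12.9]
  ray [456.1 120.1  95. ]
  body [[428.0, 92.0, 25.0], [482.0, 147.0, 62.0]]
  fit [456.3 120.2] 0.7
top ring 198 [ 526.3 -160.2] 12.75
  walls 363 ((534.6329345703125, -162.43492126464844), (94.66715240478516, 114.97533416748047), 81.9156723022461)
  lever dir deg -9.0 orange min [ 537. -173.    5.] [ 581. -157.   34.]
side amber top z 107.9 n 80 mid [492.1 269.2 106.9] ext [37.4 40.6  7.5]
  body [[467.0, 243.0, 22.0], [514.0, 267.0, 61.0]]
  fit [491.7 270.7] 1.28
side tris top z 98.1 n 115 mid [453.8 119.4  97. ] ext [39.6 38.   7.6]
  body [[426.0, 91.0, 21.0], [510.0, 262.0, 61.0]]
  fit [454.1 122.1] 31.12
side ring 156 [ 524.  -157.9] 4.28
  walls 427 ((532.9779052734375, -161.8294219970703), (97.74502563476562, 115.57169342041016), 81.9803695678711)
  lever dir deg -3.6 orange min [ 533. -172.    8.] [ 579. -154.   32.]
-250 0  
-200 11 [ 537. -168.   30.] [ 542. -159.   36.]
-150 0  
-100 0  
-50 0  
0 6 [623.  42.  30.] [637.  44.  33.]
50 53 [436.  92.  30.] [471. 100.  77.]
100 380 [428. 100.  32.] [482. 147. 106.]
150 61 [622. 174.  30.] [640. 200.  62.]
200 95 [480. 201.  30.] [640. 250.  81.]
250 439 [469. 250.  33.] [640. 299. 114.]
300 0  
350 0  
400 6 [636. 442.  47.] [640. 449.  62.]
```

Measured positions, in mm:
- **Target bottle:** (493, 270.5), cap top at 109, which matches 108.
- **Bystander:** (455, 120), height 98.
- **Dock nest:** about (524, -160), yaw -8°. The wall width is 94, matching 84+10, and the roller is where it should be.

The tool x axis is (-.922, .387) and its y axis is (.387, .922). The shift to the bottle is therefore x -35.0, y -21.0 cm.

>>> arm_command:
  series: [100,-3,-1.8,0,0,100,-6.5,-3.9,0,0,100,-10,-6,0,0,100,-13.5,-8.1,0,0,100,-17,-10.2,0,0]

```text
clock: 0.52
eef_pos: [369.6, 437.5, 230.9]
tool_rot: [-3.141, -0.0, 2.744]
force: [1.7, 0.2, 1.0]
width: 85.4
gripper_force: 0.0
```

>>> arm_command:
  series: [100,-3.5,-2.1,0,0,100,-7,-4.2,0,0,100,-10.5,-6.3,0,0,100,-14,-8.4,0,0,100,-16.5,-9.9,0,0]

```text
clock: 0.93
eef_pos: [484.8, 279.9, 231.1]
tool_rot: [-3.14, 0.001, 2.74]
force: [0.1, 0.2, 0.5]
width: 85.7
gripper_force: 0.0
```

>>> arm_command:
  series: [100,-1.5,-0.9,0,0,100,-1.5,-0.9,1,0,100,-1.5,-0.9,3,0,100,-1.5,-0.9,5,0,100,-1.5,-0.9,6,0]

```text
clock: 1.35
eef_pos: [490.9, 270.4, 168.7]
tool_rot: [-3.139, -0.003, 2.745]
force: [-0.5, -0.3, 0.0]
width: 85.6
gripper_force: 0.0
```

>>> arm_command:
  series: [100,-0.2,0,2.5,0,100,-0.2,0,5.5,0,100,-0.2,0,8.5,0,100,-0.2,0,11,0,100,-0.2,0,12,0]

```text
clock: 1.77
eef_pos: [492.1, 269.2, 47.8]
tool_rot: [-3.137, -0.004, 2.745]
force: [-0.6, -0.1, -0.7]
width: 85.7
gripper_force: 0.0
```

Run:
```python
from h import *
print(monitor.read_state()['eef_pos'])
p,d=grab('side','s1'); q=cv2.cvtColor(p,cv2.COLOR_RGB2BGR)[80:230,170:350]
cv2.imwrite('pics/s1c.png',cv2.resize(q,(720,600),interpolation=2)); s=monitor.read_state();print(s['eef_pos'],s['force'])
```

```text
[492.12078842 269.20885309  47.82873894]
[492.08688545 268.97724338  47.55005439] [-0.31445417 -0.17368125 -0.11642088]
```

View pics/s1c.png

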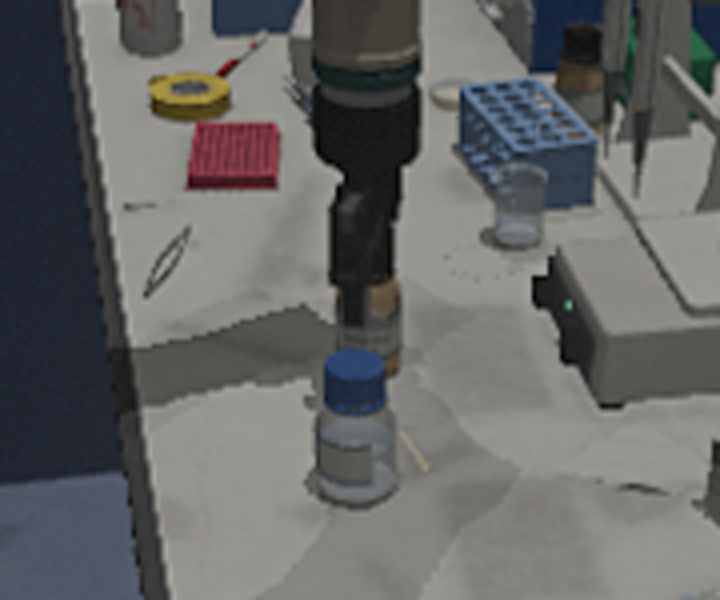

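The crop shows the open gripper around the brown bottle at about (365,300), with the near finger at (350,270) in front of it. The bystander at (355,430) is clear and untouched. I go down 5 mm and close.

>>> arm_command:
  series: [100,0,0,0.5,0,100,0,0.1,0.5,0,30,0,0.1,0.5,0,30,0,0.1,0.5,0,30,0,0.1,0.5,0]

```text
clock: 2.23
eef_pos: [496.1, 270.7, 47.5]
tool_rot: [3.14, 0.001, 2.744]
force: [-0.8, 0.1, -0.3]
width: 51.2
gripper_force: 0.0
```

>>> arm_command:
  series: [30,0,0,0,0,30,0,0,0,0,30,0,0,0,0,30,0,0,0,0,30,0,0,0,0]

```text
clock: 2.65
eef_pos: [495.9, 270.4, 47.9]
tool_rot: [3.14, 0.001, 2.744]
force: [-1.7, -0.5, 7.3]
width: 47.9
gripper_force: 61.3
```

The grip height of 67 mm is too close to the shoulder at 69 mm, and the width of 47.9 is below 50. I reopen, go lower and grip again.

>>> arm_command:
  series: [100,0,0,0,0,100,0,0,0,0,100,0.2,0,0,0,100,0.2,0,0.4,0,100,0.2,0,0.7,0]

```text
clock: 3.07
eef_pos: [493.3, 271.2, 39.0]
tool_rot: [3.142, -0.0, 2.744]
force: [-0.2, -0.1, 0.3]
width: 85.5
gripper_force: 0.0
```

>>> arm_command:
  series: [100,0,0,0,0,100,0,0,0,0,100,0,0,0,0,100,0,0,0,0,100,0,0,0,0]

```text
clock: 3.48
eef_pos: [493.5, 271.0, 39.3]
tool_rot: [3.141, 0.0, 2.744]
force: [0.9, -0.1, 0.0]
width: 85.8
gripper_force: 0.0
```

>>> arm_command:
  series: [100,0,0,-0.2,0,30,0,0,-0.2,0,30,0,0,-0.2,0,30,0,0,-0.2,0,30,0,0,-0.2,0]

```text
clock: 3.9
eef_pos: [493.6, 271.1, 41.8]
tool_rot: [3.141, 0.0, 2.744]
force: [0.3, 1.0, 4.3]
width: 47.9
gripper_force: 61.9
```

>>> arm_command:
  series: [30,0,0,0,0,30,0,0,0,0,30,0,0,0,0,30,0,0,0,0,30,0,0,0,0]

```text
clock: 4.32
eef_pos: [493.6, 271.1, 41.8]
tool_rot: [3.141, 0.0, 2.744]
force: [-0.5, -0.0, 5.1]
width: 47.8
gripper_force: 62.0
```

>>> arm_command:
  series: [30,0,0,-0.5,0,30,0,0,-1.5,0,30,0,0,-3,0,30,0,0,-5,0,30,0,0,-7,0]

```text
clock: 4.73
eef_pos: [492.9, 270.6, 112.0]
tool_rot: [-3.14, -0.001, 2.744]
force: [0.8, 0.1, -1.7]
width: 47.9
gripper_force: 62.2
```

>>> arm_command:
  series: [30,0,0,-2,0,30,0,0,-4,0,30,0,0,-6,0,30,0,0,-7.5,0,30,0,0,-8,0]

```text
clock: 5.15
eef_pos: [494.5, 271.6, 194.2]
tool_rot: [3.138, 0.002, 2.744]
force: [0.9, 0.5, -2.1]
width: 48.2
gripper_force: 62.3
```

Run:
```python
from h import *
s=monitor.read_state();print(s['eef_pos'],s['tool_rot'],s['force'],s['width'],s['qpos'].round(2))
p,d=grab('side','s2'); q=cv2.cvtColor(p,cv2.COLOR_RGB2BGR)[50:220,190:350]
cv2.imwrite('pics/s2c.png',cv2.resize(q,(560,595),interpolation=2))
yaw=s['tool_rot'][2];d=np.array([524,-160.3])-s['eef_pos'][:2]
c,sn=np.cos(yaw),np.sin(yaw);print('tool shift cm',(d@[c,sn]/10).round(2),(d@[sn,-c]/10).round(2))
```

```text
[494.53590752 271.5559835  194.16119034] [3.13812764e+00 2.47708893e-03 2.74366852e+00] [ 0.94991193  0.49864907 -2.06596104] 48.15733342924239 [-0.58  0.55  0.04  1.81 -0.03  0.78  0.65]
tool shift cm -19.45 -38.67
```

View pics/s2c.png

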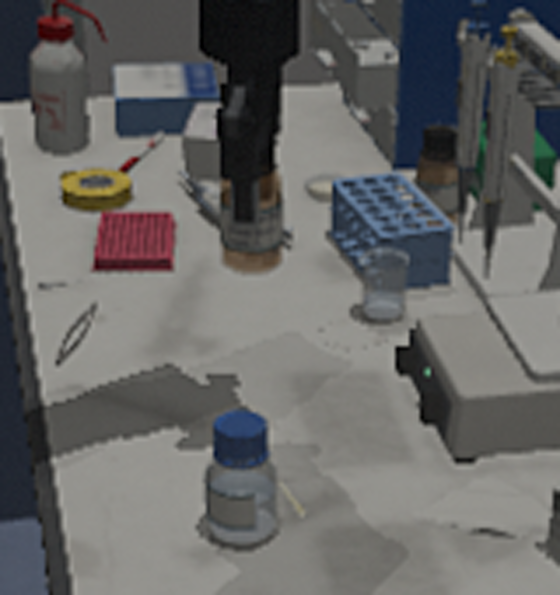

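The crop shows the bottle held upright at about (250,225), well clear of the worktop, with the bystander untouched at (240,480). The load is about 2 N, as expected. I now carry it to the dock: x -19.4, y -38.7 cm.

>>> arm_command:
  series: [30,-0.8,-1.6,0,0,30,-2.3,-4.6,0,0,30,-3.9,-7.8,0,0,30,-5.5,-11,0,0,30,-7.1,-14.2,0,0]

```text
clock: 5.62
eef_pos: [502.9, 110.9, 190.4]
tool_rot: [-3.14, -0.002, 2.745]
force: [-0.2, -0.0, -2.4]
width: 47.5
gripper_force: 62.3
```

>>> arm_command:
  series: [30,-1.6,-3.2,0,0,30,-3.2,-6.4,0,0,30,-4.8,-9.6,0,0,30,-6.4,-12.8,0,0,30,-8,-16,0,0]

```text
clock: 6.03
eef_pos: [514.6, -67.6, 190.4]
tool_rot: [-3.141, -0.002, 2.744]
force: [0.1, 0.5, -1.4]
width: 47.6
gripper_force: 62.3
```

>>> arm_command:
  series: [30,-1.5,-3,0,0,30,-2.9,-5.8,0,0,30,-3.8,-7.6,0,0,30,-4.3,-8.5,0,0,30,-4.3,-8.5,0,0]

```text
clock: 6.45
eef_pos: [521.7, -163.7, 190.5]
tool_rot: [-3.14, -0.001, 2.739]
force: [0.2, 0.6, -1.5]
width: 47.7
gripper_force: 62.4
```

Run:
```python
from h import *
s=monitor.read_state();print(s['eef_pos'],s['tool_rot'],s['force'],s['width'])
yaw=s['tool_rot'][2];d=np.array([524,-160.3])-s['eef_pos'][:2]
c,sn=np.cos(yaw),np.sin(yaw);print('tool shift cm',(d@[c,sn]/10).round(2),(d@[sn,-c]/10).round(2))
```

```text
[ 521.66113214 -163.67616826  190.47856095] [-3.14020327e+00 -8.09969160e-04  2.73939965e+00] [ 0.18927824  0.5981504  -1.52205365] 47.67739878250882
tool shift cm -0.08 0.4
```

>>> arm_command:
  series: [30,-0.1,0.3,1,0,30,-0.1,0.3,3.5,0,30,-0.1,0.3,6.5,0,30,-0.1,0.3,8.5,0,30,-0.1,0.3,9.5,0]

```text
clock: 6.87
eef_pos: [522.7, -154.5, 93.0]
tool_rot: [3.141, -0.006, 2.748]
force: [-0.0, 0.6, -3.3]
width: 47.6
gripper_force: 62.3
```

Run:
```python
from h import *
s=monitor.read_state();print(s['eef_pos'],s['tool_rot'],s['force'],s['width'])
p,d=grab('side','s3'); q=cv2.cvtColor(p,cv2.COLOR_RGB2BGR)[150:310,240:400]
cv2.imwrite('pics/s3c.png',cv2.resize(q,(600,600),interpolation=2))
P=pts('side',d);ok=d>0
# bottle lower body points below fingers
z0=s['eef_pos'][2]
b=P[ok&(np.hypot(P[...,0]-524,P[...,1]+160)<32)&(P[...,2]>z0-38)&(P[...,2]<z0-5)]
from scipy.optimize import least_squares
for lo,hi in((-38,-20),(-20,-5)):
    k=b[(b[:,2]>z0+lo)&(b[:,2]<z0+hi)][:,:2]
    if len(k)>10:
        f=least_squares(lambda c:np.hypot(*(k-c).T)-25,[524,-160],loss='soft_l1');print(lo,len(k),f.x.round(1),np.abs(f.fun).mean().round(2))
```

```text
[ 522.70116404 -154.53426428   93.00137201] [ 3.14060582 -0.00608824  2.74778777] [-0.03136486  0.62851317 -3.25153184] 47.63427246918516
-38 134 [ 521.2 -153.4] 0.73
-20 120 [ 521.  -153.8] 0.61
```

View pics/s3c.png

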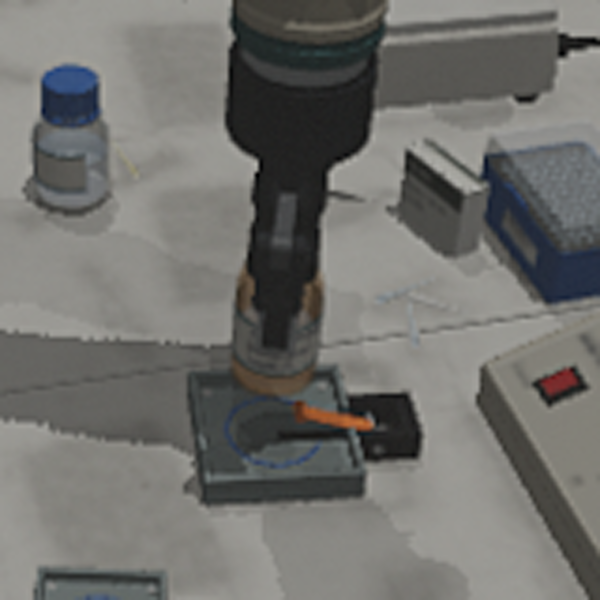

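The crop shows the bottle hanging upright over the dock at (275,340). The ring is visible at (275,432), the lever is still raised, and the foot is about 40 mm above the floor. The bottle fits to (521,-153.7) and the nest is at about (523,-160.4), so I correct by 6 mm while going down.

>>> arm_command:
  series: [30,-0.4,-0.5,0,0,30,-0.4,-0.5,0.5,0,30,-0.4,-0.5,1.2,0,30,-0.4,-0.5,1.8,0,30,-0.4,-0.5,2,0]

```text
clock: 7.33
eef_pos: [526.0, -164.5, 75.9]
tool_rot: [3.141, -0.0, 2.744]
force: [-0.6, 0.0, -1.9]
width: 47.5
gripper_force: 62.4
```

>>> arm_command:
  series: [30,0,0,0,0,30,0,0,0.3,0,30,0,0,0.6,0,30,0,0,0.9,0,30,0,0,1,0]

```text
clock: 7.75
eef_pos: [526.0, -164.7, 65.9]
tool_rot: [-3.142, -0.001, 2.744]
force: [0.1, -0.4, -2.0]
width: 47.7
gripper_force: 62.4
```

>>> arm_command:
  series: [30,0.3,0.3,0,0,30,0.3,0.3,0.2,0,30,0.3,0.3,0.5,0,30,0.3,0.3,0.8,0,30,0.3,0.3,0.8,0]

```text
clock: 8.17
eef_pos: [524.3, -160.7, 57.7]
tool_rot: [-3.142, -0.001, 2.744]
force: [-0.4, 0.2, -1.3]
width: 47.5
gripper_force: 62.4
```

>>> arm_command:
  series: [30,0,0,0.1,0,30,0,0,0.2,0,30,0,0,0.2,0,30,0,0,0.2,0,30,0,0,0.2,0]

```text
clock: 8.58
eef_pos: [524.7, -160.9, 56.3]
tool_rot: [-3.142, 0.0, 2.744]
force: [0.1, 0.2, -2.0]
width: 47.4
gripper_force: 62.4
```

>>> arm_command:
  series: [30,0,0,0.1,0,30,0,0,0.2,0,30,0,0,0.2,0,30,0,0,0.2,0,30,0,0,0.2,0]

```text
clock: 9.0
eef_pos: [524.7, -160.8, 54.3]
tool_rot: [-3.142, 0.0, 2.744]
force: [0.2, 0.1, -1.7]
width: 47.7
gripper_force: 62.4
```

Run:
```python
from h import *
s=monitor.read_state();print(s['eef_pos'],s['force'])
p,d=grab('side','s4'); q=cv2.cvtColor(p,cv2.COLOR_RGB2BGR)[190:310,260:380]
cv2.imwrite('pics/s4c.png',cv2.resize(q,(600,600),interpolation=2))
P=pts('side',d);ok=d>0
from scipy.optimize import least_squares
k=P[ok&(np.hypot(P[...,0]-524,P[...,1]+160)<31)&(P[...,2]>24)&(P[...,2]<48)][:,:2]
f=least_squares(lambda c:np.hypot(*(k-c).T)-25,[524,-160],loss='soft_l1');print(len(k),f.x.round(1),np.abs(f.fun).mean().round(2))
```

```text
[ 524.67163716 -160.81709306   54.29926729] [ 0.24543663  0.14866965 -1.66212005]
169 [ 523.2 -160. ] 0.67
```

View pics/s4c.png

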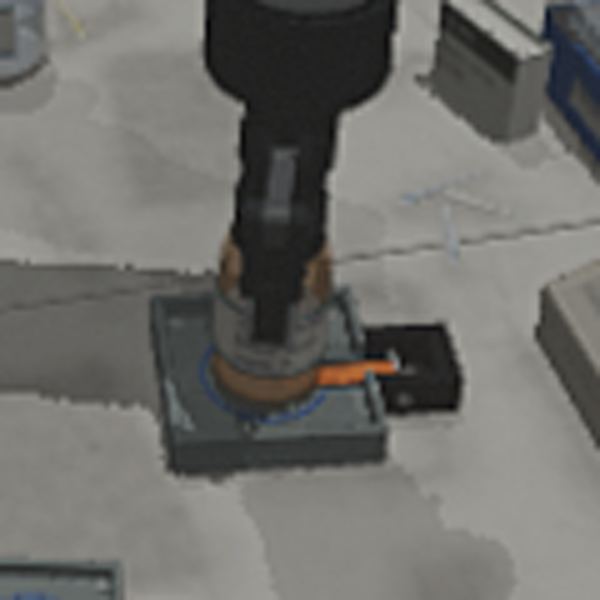

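The bottle fits to (523.2,-160), on the ring. Its foot at (265,395) is just above the floor, and the lever at (355,373) is nearly pressed flat. I go down in 1 mm steps until the force shows contact.

>>> arm_command:
  series: [30,0,0,0.1,0,30,0,0,0.1,0,30,0,0,0.2,0,30,0,0,0.2,0,30,0,0,0.2,0]

```text
clock: 9.47
eef_pos: [524.8, -160.8, 53.7]
tool_rot: [3.141, 0.001, 2.744]
force: [-2.5, 0.5, 12.7]
width: 47.5
gripper_force: 63.8
```

The foot is in contact at 12.7 N, at the height predicted for the floor. I ease off a little and open.

>>> arm_command:
  series: [30,0,0,-0.1,0,60,0,0,-0.1,0,70,0,0,-0.1,0,85,0,0,-0.1,0,100,0,0,-0.1,0]

```text
clock: 9.88
eef_pos: [524.7, -160.8, 53.1]
tool_rot: [3.142, -0.0, 2.744]
force: [0.8, -0.1, -0.2]
width: 81.3
gripper_force: 0.0
```

>>> arm_command:
  series: [100,0,0,0,0,100,0,0,0,0,100,0,0,0,0,100,0,0,-0.5,0,100,0,0,-1.5,0]

```text
clock: 10.3
eef_pos: [523.8, -160.5, 67.9]
tool_rot: [-3.141, -0.002, 2.744]
force: [-0.3, 0.7, 0.4]
width: 85.3
gripper_force: 0.0
```

>>> arm_command:
  series: [100,0,0,-1.5,0,100,0,0,-3.5,0,100,0,0,-6.5,0,100,0,0,-9.5,0,100,0,0,-12.5,0]

```text
clock: 10.72
eef_pos: [524.4, -160.8, 195.5]
tool_rot: [3.142, 0.0, 2.744]
force: [0.4, -0.0, -0.6]
width: 85.7
gripper_force: 0.0
```

Run:
```python
from h import *
s=monitor.read_state();print(s['eef_pos'],s['force'],s['width'])
p,d=grab('side','s5'); q=cv2.cvtColor(p,cv2.COLOR_RGB2BGR)[150:310,240:400]
cv2.imwrite('pics/s5c.png',cv2.resize(q,(600,600),interpolation=2))
P=pts('side',d);ok=d>0
from scipy.optimize import least_squares
for lo,hi in((24,45),(45,72)):
    k=P[ok&(np.hypot(P[...,0]-524,P[...,1]+160)<31)&(P[...,2]>lo)&(P[...,2]<hi)][:,:2]
    f=least_squares(lambda c:np.hypot(*(k-c).T)-25,[524,-160],loss='soft_l1');print(len(k),f.x.round(1),np.abs(f.fun).mean().round(2))
k=P[ok&(np.hypot(P[...,0]-524,P[...,1]+160)<25)&(P[...,2]>100)&(P[...,2]<135)];print('top z',np.percentile(k[:,2],[50,95,99]).round(1))
h=cv2.cvtColor(p,cv2.COLOR_RGB2HSV);o=(h[...,0]>4)&(h[...,0]<18)&(h[...,1]>150)&(h[...,2]>90)&ok&(P[...,0]>544)&(P[...,0]<600)&(np.abs(P[...,1]+165)<15)
print('lever',o.sum(),P[o].min(0).round(),P[o].max(0).round())
```

```text
[ 524.35113045 -160.77756828  195.52309539] [ 0.35048777 -0.00937892 -0.57910957] 85.7199291995018
150 [ 523.4 -159.9] 0.69
222 [ 523.3 -160.3] 0.65
top z [118.9 121.3 122.1]
lever 46 [ 544. -173.    5.] [ 581. -154.   17.]
```

View pics/s5c.png

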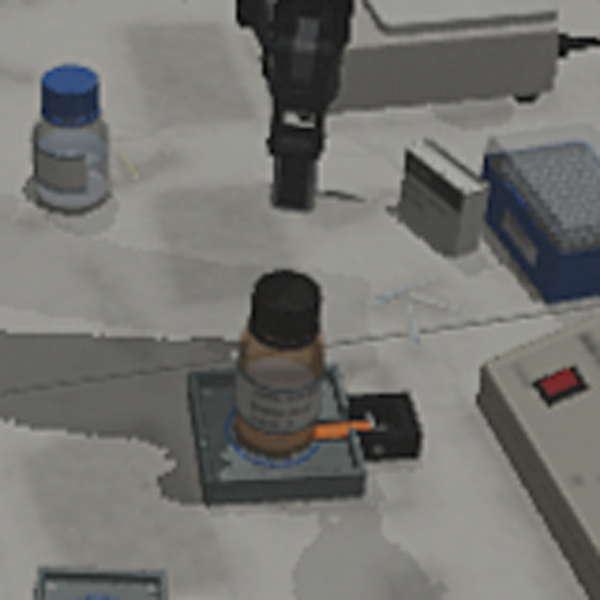

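The bottle stands upright on the ring with its foot at (275,450), and its top is at z ≈ 120 (12 + 108). The lever at (345,430) is pressed flat, the gripper is clear above, and the bystander has not moved.

```bash
python3 -c "
from cell import workorder
print(workorder.finish_job())"
```

```text
the job is handed in; nothing more can be done
None
```

The brown bottle stands upright on the ring in the larger dock with the lever pressed down. It was set down and released, the blue-capped bottle was left where it stood, and the job was handed in at about 10.8 s.

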